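# Bolt the glass chest shut

## Robot

A 6-joint arm with a two-finger parallel gripper is mounted at the origin on a cart in front of the work surface, level with it; the furniture and walls round the work are solid. World frame = base frame: x ahead of the robot, y to its left, z up, the work surface at z = 0. Lengths are in m, angles in rad, forces in N, time in s.
With the tool pointing down it reaches from about 0.425 to 0.95 m from the base axis. Payload 3.5 kg.
Tool frame: the origin (TCP) lies between the finger pads; the fingertips stand 22 mm ahead of it and the grasp point (between the pads) lies 3 mm ahead of it (ctrl.nose_length is the z of the fingertips in the tool frame, in m); z points along the fingers, y is the line along which they close (so a half turn about z gives the same grasp; the last joint's range is limited). The gripper opens to 85 mm and grips with 20 to 120 N. Pads are 22 mm wide; open, the fingers measure 114 mm over their backs; the gripper's body (76 mm by 85 mm) begins 54 mm behind the grasp point. The pads swing forward as they close: fully open they stand 13 mm farther back than shut.
Start: joints at [1.062, 0.286, 1.577, -0, 1.279, -0.15], TCP at [0.237, 0.632, 0.253] pointing down, gripper open.
Joint ranges: [-2.77, 2.77], [-0.9, 2.22], [0.21, 2.48], [-1.53, 4.67], [0.24, 2.81], [-2.84, 2.84]. Speed limits (rad/s): [2.79, 2.79, 3.14, 3.14, 3.14, 3.14].

## Interface

Orientations are given as a unit quaternion [x, y, z, w].
In Python, from plant import ctrl gives the robot as it stands. The module is installed in compiled form; this text tells all that it offers.
- The arm moves only by the tool send_rows, never from a script. Its argument "rows" is text: rows parted by semicolons, each of 7 numbers parted by spaces: the turn, a rotation vector about the tool's x, y, z in fractions of the full range, 1 being 180 degrees, then the shift along the tool's x, y, z in shares of 500 mm (1.0 is 500 mm), then the opening, from -1 (shut) to 1 (fully open). A call has 1 to 8 rows; each row is the pose to reach, as a shift and turn from the pose commanded when the call began, along the tool's axes at that moment; what a row does not reach only later rows make up. A row lasts 1/8 s, in which the tool goes at most 62.5 mm and 10.7 degrees, less where a joint would pass 70% of its speed; a pose out of reach is approached as far as the arm can. Shift and turn numbers lie between -1 and 1, and a call with a number outside is refused. A call with a gripper value outside its range is refused whole. The fingers move at their own pace and stop on an object; "grip_force" is the grip in N (left out, the last holds). Time passes only in rows, so rows that repeat a pose let the fingers close. It gives the time, the measured TCP pose, the force, the opening and the grip force at its end, in the units of the state.
- ctrl.get_state(): the state, without advancing time (a new reading comes with each control period).
- ctrl.read_camera(name): name is "side" or "top" or "wrist"; returns a dict with "color" (420x560x3 uint8, red, green, blue), "fx", "fy", "cx", "cy" (pixels), "D" ([k1, k2, p1, p2, k3] as OpenCV has them; the pictures are not rectified), "extrinsics" (4x4, takes a point from world to camera coordinates). Camera axes: x right, y down, z forward; pixel columns grow to the right and rows downward; lengths in m; the calibration is good to about 2 mm. A picture is of the moment at which its call begins. There is no depth.
- ctrl.sign_off(): hands the job in; it is judged then, once.
Trained networks look in a picture, given as the dict that the camera call returned (one of the last four; its "shot" number tells which), for a name from the list of things; names that differ only in an ending like _2 or _b are one class to them, and where a whole thing is asked for, a point or a joint stands for the part that bears it (a point fixed in the world has none). Each returns a list of dicts, best first, with "p" (0 to 1); they miss things now and then, are a little off and sometimes report something else, mostly with a low value. They report only what shows in the picture. A call takes as long as a camera call.
- ctrl.look_for(picture, target): "position" ([x, y, z] in m, in the coordinates of the camera as it stood for that picture, good to about 4 mm: the middle of the surface that is visible of it).
The state is a dict: "time": time; "qpos": joint angles; "dq": joint speeds; "joint_efforts": joint torques, N m; "eef_pos": TCP position; "tcp_rot": TCP orientation; "contact_force": force on the tool from outside, world axes, zero at the start; "wrist_torque": the same for the moment, N m; "opening": opening from 0.0 (shut) to 1.0 (fully open); "finger_force": force on a finger pad.
Only numpy, scipy, OpenCV 4.12 (cv2) and the standard library are available. Lean on these libraries where they do the work, as an engineer would, in place of code of your own. Each camera call takes 0.05 s, during which the arm holds its last target. There are 200 camera calls.

## Task

Bolt the lid of the plywood chest shut: lift the bolt's lever out of its notch, slide the bolt to the left through the staple on the fixed deck until the lever gently meets the end stop at the other notch, press the lever fully down into that notch, and let go. Where that notch is has to be found by feel; never force the lever against the notched strip, and do not disturb the two frit jars and the blue glass tile.

Things in the scene. Friction and masses are not known exactly. Their poses are not given: they have to be found in the camera images.
- chest: Fixed plywood chest, 140 (x) x 280 (y) x 85 mm, with a steel barrel bolt on top. Origin: centre of its underside; x away from the robot, y to the left along the bolt (the way it is shot), z up. The lid covers the top from y = -140 to 50 mm, the rest is the fixed deck. The 12 mm rod lies along y at x = -20, z = 107 mm in two guides (y = -84 to -72 and 31 to 45 mm, up to z = 118 mm).
- staple (a point): Centre of the steel staple on the chest's fixed deck, 12 mm long in y, top at z = 119 mm; in the chest frame at x = -20, y = 66, z = 107 mm. The rod's end passes through it when the bolt is shot.
- start_notch (a point): Notch in the strip where the lever lies at first: chest frame x = -54, y = -50, z = 107 mm. Both notches are 14 mm wide in y for the 10 mm stem and open at the top. The far notch is like it, 40 to 64 mm farther along +y, at another place in every start, and not measured: find it by feel.
- strip: Upright notched steel strip at the chest's front edge, 32 to 42 mm before the rod axis, two plates screwed fast. Origin and axes as the chest's. Between the notches is a level ledge at z = 118.5 mm. Right after the far notch an end stop, up to z = 145 mm, forms its far side: a raised lever slid to the left runs against it and is then over the notch. It bears at most 20 N from the lever.
- lever: Bolt lever: 10 mm square steel stem with a black knob. Origin on the rod axis, -x along the stem to the knob, y along the rod. Turns about the rod from 0 (down, level; firm stop) to 1.15 rad (up), slides with the rod -2 to 70 mm. Stiff: stays where left, turns with 2 to 3 N at the knob, slides with 1 to 2 N. The stem clears the ledge from 0.5 rad, passes the end stops only above 0.8 rad.
- knob (a point): Middle of the lever's black knob, a cylinder 18 mm thick and 28 mm long along the stem, 70 mm from the rod axis. At the start in the chest frame at x = -90, y = -50 (within 1 mm), z = 107 mm, 6 mm clear of the chest's front. It rises on an arc of 70 mm radius about the rod axis. With the stem on the ledge it is at z = 133 to 139 mm, fully down in a notch at 107 mm.
- jar_on_lid: Clear frit jar, 37 mm across and 48 mm high, standing on the lid behind the bolt. Origin: centre of its underside.
- jar_beside: Clear frit jar, 37 mm across and 48 mm high, standing on the worktop to the left of the chest. Origin: centre of its underside.
- blue_tile: Blue fused glass tile, 91 x 54 x 10 mm, lying on the worktop in front of the chest. Origin: centre of its underside.

How it is judged:
On the way, in this order (a step that is already met when the one before it is completed fails the run):
1. the lever is lifted out of the start notch (z of knob in the frame of chest above 0.13 m and y of knob in the frame of chest below -0.04 m), for 0.1 s.
2. the bolt is slid along with the lever raised (z of knob in the frame of chest above 0.124 m and y of knob in the frame of chest above -0.034 m), for 0.1 s.
At the end, for the whole second after the job is handed in: The lever lies fully down (knob within 4 mm of its seated height) in the far notch, the bolt at least 35 mm along and so through the staple, at rest and released (z of knob in the frame of chest below 0.111 m and y of knob in the frame of chest above -0.015 m and linear speed of lever below 0.01 m/s); the robot touches nothing.
It fails at once if the lever is rammed against the notched strip (more than 20 N) (contact force between lever and strip above 20 N).
It fails at once if the jar on the lid is moved by more than 15 mm (distance of jar_on_lid from where it was at the start of the episode above 0.015 m).
It fails at once if the jar beside the chest is moved by more than 15 mm (distance of jar_beside from where it was at the start of the episode above 0.015 m).
It fails at once if the blue tile is moved by more than 15 mm (distance of blue_tile from where it was at the start of the episode above 0.015 m).
It also fails if it takes over 38 s, if anything falls off the work surface, if the arm or the gripper's body presses on something with over 40 N, if the wrist force passes 120 N, or if a joint passes its speed limit or range.

## Working session

There is one attempt and no reset: what is moved stays moved. The work goes in short steps, Python scripts to look and compute and a tool call to move; the robot and the scene stay as the last step left them, time stands still between calls to the robot, and variables do not carry over. Pictures are saved under pics/ and viewed, at most 10 in all, crops included, and the job is handed in when it is done.

Besides the shell and the picture viewer there is one more tool, called after "Call:" as name(argument=value, ...) on one line, values as JSON. send_rows: Moves the arm, as the interface text tells. Its arguments: {"type":"object","properties":{"rows":{"type":"string"},"grip_force":{"type":"number"}},"required":["rows"]}

```bash
mkdir -p pics; cat > h.py <<'E'
import numpy as np, cv2
from scipy.spatial.transform import Rotation as R
from plant import ctrl
def cam(n,save=None):
    p=ctrl.read_camera(n)
    if save: cv2.imwrite('pics/'+save,p['color'][:,:,::-1])
    return p
def K(p): return np.array([[p['fx'],0,p['cx']],[0,p['fy'],p['cy']],[0,0,1.]])
def w(p,c):
    E=np.array(p['extrinsics']); return E[:3,:3].T@(np.array(c)-E[:3,3])
def proj(p,X):
    E=np.array(p['extrinsics']); r,_=cv2.Rodrigues(E[:3,:3])
    return cv2.projectPoints(np.array(X,float).reshape(-1,1,3),r,E[:3,3],K(p),np.array(p['D'],float))[0].reshape(-1,2)
def tri(obs):
    A=np.zeros((3,3));b=np.zeros(3)
    for p,uv in obs:
        E=np.array(p['extrinsics']);n=cv2.undistortPoints(np.array(uv,float).reshape(1,1,2),K(p),np.array(p['D'],float)).ravel()
        d=E[:3,:3].T@np.array([n[0],n[1],1]);d/=np.linalg.norm(d);o=-E[:3,:3].T@E[:3,3]
        M=np.eye(3)-np.outer(d,d);A+=M;b+=M@o
    return np.linalg.solve(A,b)
E
python3 - <<'E'
from h import *
s=ctrl.get_state();print(s)
for c in('side','top'):
    p=cam(c,c+'0.png')
    print(c,(-np.array(p['extrinsics'])[:3,:3].T@np.array(p['extrinsics'])[:3,3]).round(3))
    for t in('chest','staple','start_notch','strip','lever','knob','jar_on_lid','jar_beside','blue_tile'):
        try:
            for d in ctrl.look_for(p,t)[:2]:
                X=w(p,d['position']);print(t,round(d['p'],2),X.round(4),proj(p,X).round(0))
        except Exception as e: print(t,e)
E
```

```text
{'time': 0.0, 'qpos': array([ 1.06197961e+00,  2.87163354e-01,  1.57819110e+00,  1.83688020e-05,
        1.27860047e+00, -1.50017170e-01]), 'dq': array([ 0.00074562, -0.00151596,  0.00095394, -0.00167233,  0.00169968,
        0.00019735]), 'joint_efforts': array([-1.33399080e-03, -4.05983484e+01, -2.92624640e+01, -1.55909838e-04,
        5.81917862e-03, -2.95086920e-06]), 'eef_pos': array([0.23670486, 0.63148335, 0.25194103]), 'tcp_rot': array([ 1.78441501e-01,  9.83949814e-01, -1.11478336e-03, -3.90406503e-04]), 'contact_force': array([0.17229707, 1.45167531, 0.38162046]), 'wrist_torque': array([-0.0299577 ,  0.00076124,  0.01791519]), 'finger_force': 0.0, 'opening': 0.9985357985153547}
side [ 0.476 -0.583  0.639]
chest 0.9 [ 0.5638 -0.1238  0.0839] [[313. 274.]]
staple 0.82 [ 0.5601 -0.1258  0.088 ] [[311. 273.]]
start_notch 0.6 [ 0.5623 -0.12    0.0876] [[312. 271.]]
strip 0.74 [ 0.5176 -0.0596  0.1116] [[284. 240.]]
lever 0.95 [ 0.5018 -0.0951  0.1144] [[277. 253.]]
knob 0.63 [ 0.5063 -0.0893  0.1102] [[280. 252.]]
jar_on_lid 0.66 [ 0.6089 -0.0927  0.1262] [[336. 243.]]
jar_beside 0.59 [0.6246 0.1362 0.049 ] [[322. 197.]]
blue_tile 0.61 [ 0.4381 -0.0134  0.0116] [[246. 260.]]
top [0.472 0.046 0.929]
chest 0.56 [ 0.5695 -0.0479  0.0843] [[332. 184.]]
staple 0.56 [ 0.5719 -0.0469  0.0849] [[331. 183.]]
start_notch 0.82 [ 0.5701 -0.0477  0.0841] [[332. 184.]]
strip 0.68 [ 0.5194 -0.0503  0.1107] [[335. 211.]]
lever 0.92 [ 0.5075 -0.0919  0.1135] [[360. 218.]]
knob 0.89 [ 0.5065 -0.0896  0.1113] [[359. 219.]]
jar_on_lid 0.87 [ 0.6033 -0.075   0.1326] [[351. 160.]]
jar_beside 0.85 [0.621  0.1285 0.0487] [[234. 159.]]
blue_tile 0.92 [ 0.4386 -0.0077  0.0052] [[307. 257.]]
```

```bash
python3 - <<'E'
import cv2
for c,(x0,x1,y0,y1) in dict(side=(180,400,160,320),top=(200,420,130,290)).items():
    cv2.imwrite(f'pics/{c}0c.png',cv2.resize(cv2.imread(f'pics/{c}0.png')[y0:y1,x0:x1],None,fx=3.6,fy=3.6,interpolation=cv2.INTER_CUBIC))
E
```

```text
(no output)
```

View pics/side0c.png

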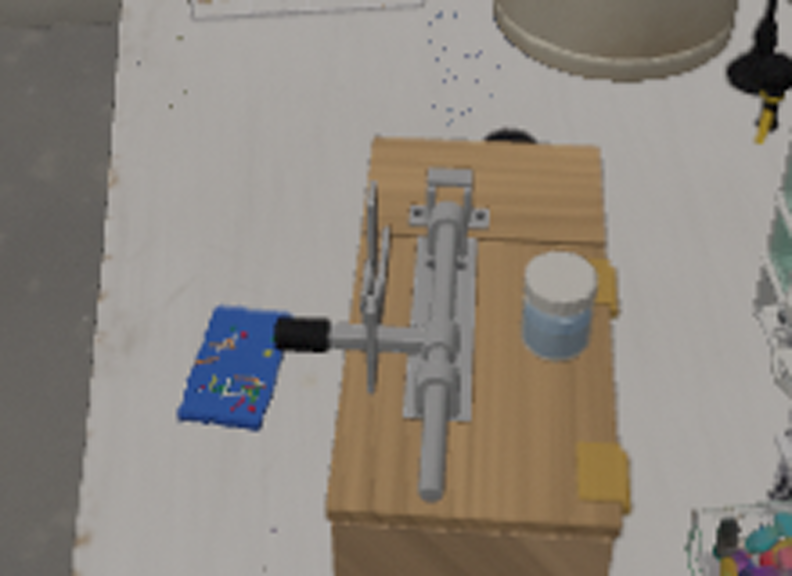

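View pics/top0c.png

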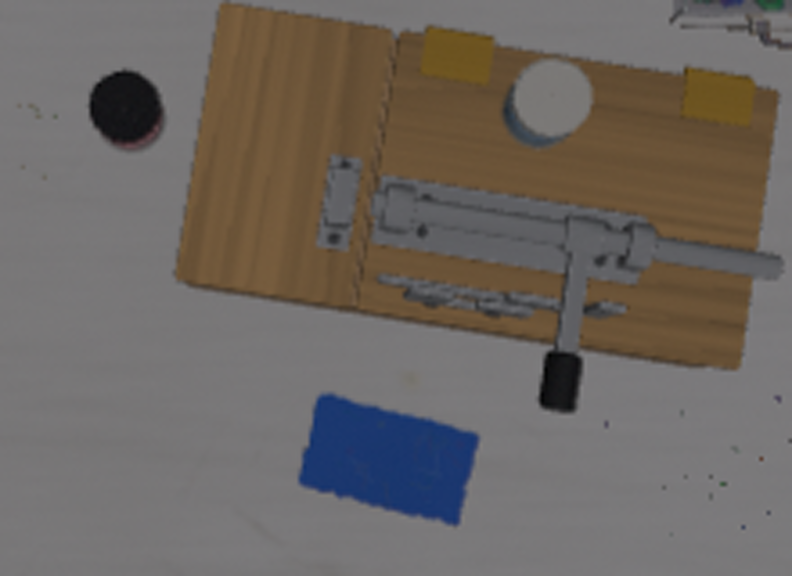

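The top view shows the knob at crop (560,381), which is full-frame (355.5,236). The chest top corners there are at crop (222,4), (178,282), (740,368) and (777,90). In the side view the knob is at crop (302,334), or (264,253) full-frame. The tile is in front of the far-notch side, and the jars stand clear of the bolt.

```bash
python3 - <<'E'
from h import *
from scipy.optimize import least_squares
t=cam('top');s=cam('side')
T=lambda a:np.array(a)/3.6+[200,130]
S=lambda a:np.array(a)/3.6+[180,160]
print('knob',tri([(t,T((560,381))),(s,S((302,334)))]).round(4))
print('rod end',tri([(t,T((775,265))),(s,S((432,490)))]).round(4))
print('stem root',tri([(t,T((577,245))),(s,S((425,338)))]).round(4))
C=np.array([[70,140,85],[-70,140,85],[-70,-140,85],[70,-140,85]])/1e3
ct=T([(222,4),(178,282),(740,368),(777,90)]);cs=S([(600,148),(373,138),(328,516),(622,524)])
def W(q,X): return R.from_euler('z',q[2]).apply(X)+[q[0],q[1],0]
def f(q,use='ts'):
    r=[]
    if 't' in use:r.append(proj(t,W(q,C))-ct)
    if 's' in use:r.append(proj(s,W(q,C))-cs)
    return np.concatenate(r).ravel()
for u in('t','s','ts'):
    o=least_squares(f,[.56,-.05,-.1],args=(u,));print(u,o.x.round(4),np.abs(o.fun).max().round(2))
    print(W(o.x,np.array([[-.09,-.05,.107],[-.02,-.05,.107],[-.09,.0,.107],[-.02,-.135,.107]])).round(4))
q=ctrl.get_state()
print('tool R',R.from_quat(q['tcp_rot']).as_matrix().round(3), ctrl.nose_length)
E
```

```text
knob [ 0.4776 -0.0846  0.1069]
rod end [ 0.5318 -0.1879  0.1074]
stem root [ 0.5409 -0.0939  0.1074]
t [ 0.574  -0.0501 -0.1627] 1.05
[[ 0.4771 -0.0849  0.107 ]
 [ 0.5462 -0.0962  0.107 ]
 [ 0.4852 -0.0355  0.107 ]
 [ 0.5324 -0.1801  0.107 ]]
s [ 0.575  -0.0525 -0.1647] 1.36
[[ 0.4781 -0.087   0.107 ]
 [ 0.5471 -0.0985  0.107 ]
 [ 0.4863 -0.0377  0.107 ]
 [ 0.5332 -0.1824  0.107 ]]
ts [ 0.5745 -0.0509 -0.1631] 1.76
[[ 0.4776 -0.0857  0.107 ]
 [ 0.5467 -0.097   0.107 ]
 [ 0.4857 -0.0363  0.107 ]
 [ 0.5329 -0.1809  0.107 ]]
tool R [[-0.936  0.351 -0.   ]
 [ 0.351  0.936 -0.   ]
 [ 0.    -0.    -1.   ]] 0.022
```

```bash
cat >> h.py <<'E'
q0=[0.5745,-0.0505,-0.163]
RC=R.from_euler('z',q0[2])
def chest(X): return RC.apply(np.array(X)/1e3)+[q0[0],q0[1],0]
def inchest(X): return RC.inv().apply(np.array(X)-[q0[0],q0[1],0])*1e3
# tool down, y along chest y, x along -chest x
RT=RC*R.from_matrix([[-1,0,0],[0,1,0],[0,0,-1]])
def to(Xw,Rt=RT):
    s=ctrl.get_state();r=R.from_quat(s['tcp_rot'])
    return (r.inv()*Rt).as_rotvec(degrees=True).round(1),(r.inv().apply(np.array(Xw)-s['eef_pos'])*1e3).round(1)
E
python3 - <<'E'
from h import *
print(to([.47,.25,.24]),to(chest([-94,-50,190])),chest([-94,-50,190]))
E
```

```text
(array([ -0. ,  -0. , -11.2]), array([-352.3, -275.9,   13.3])) (array([ -0. ,  -0. , -11.2]), array([-473.2, -587.9,   63.3])) [ 0.47363202 -0.084583    0.19      ]
```

Units first: shifts go in shares of 500 mm and turns go in shares of 180 degrees. So -368 mm / 500 = -0.736, -275 mm / 500 = -0.55, -11 degrees / 180 = -0.0611.

Call:
send_rows(rows="0 0 0 -0.1 -0.078 0 1; 0 0 -0.0278 -0.2 -0.156 0 1; 0 0 -0.0611 -0.3 -0.234 0.01 0.5; 0 0 -0.0611 -0.4 -0.312 0.01 0.1; 0 0 -0.0611 -0.5 -0.39 0.02 0.1; 0 0 -0.0611 -0.6 -0.47 0.02 0.1; 0 0 -0.0611 -0.7 -0.55 0.024 0.1; 0 0 -0.0611 -0.736 -0.64 0.03 0.1", grip_force=20)

```text
time: 2.1
eef_pos: [0.4708, 0.2011, 0.2389]
tcp_rot: [0.084, 0.996, 0.0, 0.001]
contact_force: [0.7, -0.6, -0.4]
opening: 0.552
finger_force: 0.0
```

```bash
python3 - <<'E'
from h import *
print(to(chest([-94,-50,190])),ctrl.get_state()['eef_pos'])
E
```

```text
(array([ 0. ,  0.1, -0.3]), array([ -50.4, -281.2,   48.9])) [0.47083855 0.20108588 0.23894847]
```

In the tool's units: -281 mm / 500 = -0.562, -270 mm / 500 = -0.54.

Call:
send_rows(rows="0 0 0 -0.022 -0.116 0.02 0.1; 0 0 0 -0.044 -0.232 0.04 0.1; 0 0 0 -0.066 -0.348 0.06 0.1; 0 0 0 -0.086 -0.46 0.08 0.1; 0 0 0 -0.1 -0.54 0.094 0.1; 0 0 0 -0.1 -0.562 0.098 0.1; 0 0 0 -0.1 -0.562 0.098 0.1")

```text
time: 2.98
eef_pos: [0.4717, -0.0823, 0.1893]
tcp_rot: [0.084, 0.996, 0.0, -0.0]
contact_force: [-0.7, -0.4, -0.0]
opening: 0.553
finger_force: 0.0
```

```bash
python3 - <<'E'
from h import *
p=cam('wrist','w1.png')
s=ctrl.get_state();print(s['eef_pos'],inchest(s['eef_pos']),s['contact_force'])
print(proj(p,[chest([-90,-50,107]),chest([-104,-50,107]),chest([-76,-50,107]),chest([-76,-41,107]),chest([-76,-59,107]),chest([-20,-50,107]),s['eef_pos']]).round(1))
E
```

```text
[ 0.471831   -0.0816448   0.18947678] [-96.2539616  -47.39300948 189.47678239] [ 0.64467904 -0.20172928 -0.02693574]
[[276.8 238. ]
 [276.6 217.8]
 [277.  257.5]
 [290.4 257.4]
 [263.5 257.5]
 [277.5 328.9]
 [281.3 297.9]]
```

View pics/w1.png

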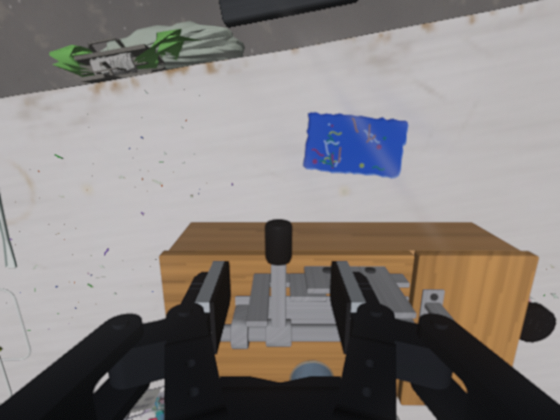

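The wrist view puts the knob centre at (279,241), within 2 px of the prediction, so the pose is good. I'll descend and grip.

In the tool's units: 79 mm / 500 = 0.158, -1.5 mm / 500 = -0.003.

Call:
send_rows(rows="0 0 0 -0.004 -0.003 0.06 0.1; 0 0 0 -0.004 -0.003 0.11 0.1; 0 0 0 -0.004 -0.003 0.144 0.1; 0 0 0 -0.004 -0.003 0.158 0.1; 0 0 0 -0.004 -0.003 0.158 -1; 0 0 0 -0.004 -0.003 0.158 -1; 0 0 0 -0.004 -0.003 0.158 -1; 0 0 0 -0.004 -0.003 0.158 -1", grip_force=20)

```text
time: 4.03
eef_pos: [0.4742, -0.0842, 0.1112]
tcp_rot: [0.083, 0.997, -0.0, 0.001]
contact_force: [1.0, 0.7, 2.2]
opening: 0.202
finger_force: 20.7
```

```bash
python3 - <<'E'
from h import *
s=ctrl.get_state();print(inchest(s['eef_pos']),s['contact_force'],s['opening'],s['finger_force'])
r=-20-(inchest(s['eef_pos'])[0]); 
for a in (.15,.3,.45,.6,.65): print(a,r*(1-np.cos(a)),r*np.sin(a))
E
```

```text
[-93.48285907 -49.54072884 111.20372941] [1.01337784 0.73005639 2.18532168] 0.2017556641380209 20.700663328170776
0.15 0.8251332975408403 10.981141228334891
0.3 3.2820024751824257 21.71566969861721
0.45 7.315431547890606 31.96251104367469
0.6 12.834838394249493 41.49154329777655
0.65 14.98434549343692 44.47082736415952
```

In the tool's units: -43 mm / 500 = -0.086, -42 mm / 500 = -0.084.

Call:
send_rows(rows="0 0 0 0 0 -0.012 -1; 0 0 0 -0.002 0 -0.024 -1; 0 0 0 -0.004 0 -0.036 -1; 0 0 0 -0.008 0 -0.048 -1; 0 0 0 -0.012 0 -0.06 -1; 0 0 0 -0.018 0 -0.072 -1; 0 0 0 -0.026 0 -0.084 -1; 0 0 0 -0.027 0 -0.086 -1")

```text
time: 5.03
eef_pos: [0.4865, -0.0862, 0.1536]
tcp_rot: [0.083, 0.997, 0.0, -0.001]
contact_force: [-4.5, 0.8, -2.8]
opening: 0.199
finger_force: 20.4
```

```bash
python3 - <<'E'
from h import *
s=ctrl.get_state();print(inchest(s['eef_pos']),RC.inv().apply(s['contact_force']),s['opening'],s['finger_force'])
cam('side','s2.png')
p=cv2.imread('pics/s2.png')[160:320,180:400];cv2.imwrite('pics/s2c.png',cv2.resize(p,None,fx=3.6,fy=3.6,interpolation=cv2.INTER_CUBIC))
E
```

```text
[-81.00200575 -49.51655542 153.61947269] [-4.5869986   0.0109714  -2.75935545] 0.19851746614258506 20.43535977602005
```

View pics/s2c.png

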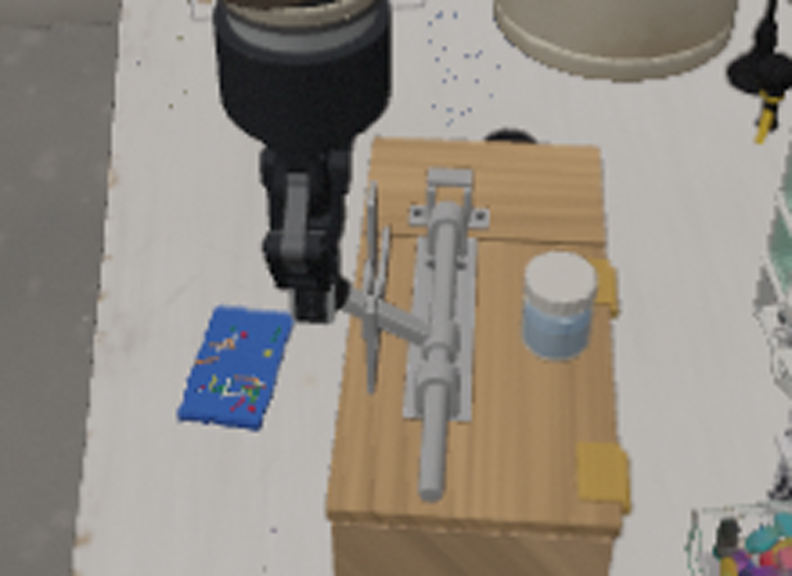

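The lever is clear of the strip at about 0.6 rad with the knob between the pads (crop 320,300). Next I'll slide it left.

In the tool's units: 35 mm / 500 = 0.07, 33 mm / 500 = 0.066.

Call:
send_rows(rows="0 0 0 0 0.008 0 -1; 0 0 0 0 0.018 0 -1; 0 0 0 0 0.028 0 -1; 0 0 0 0 0.038 0 -1; 0 0 0 0 0.048 0 -1; 0 0 0 0 0.058 0 -1; 0 0 0 0 0.066 0 -1; 0 0 0 0 0.07 0 -1")

```text
time: 6.08
eef_pos: [0.4925, -0.0514, 0.1536]
tcp_rot: [0.083, 0.997, 0.0, -0.0]
contact_force: [-5.5, 0.2, -0.3]
opening: 0.202
finger_force: 20.7
```

In the tool's units: 2 mm / 500 = 0.004, 1.4 mm / 500 = 0.0028.

Call:
send_rows(rows="0 0 0 0 0.0014 0 -1; 0 0 0 0 0.0028 0 -1; 0 0 0 0 0.004 0 -1")

```text
time: 6.45
eef_pos: [0.4928, -0.0496, 0.1536]
tcp_rot: [0.083, 0.997, 0.0, -0.0]
contact_force: [-5.3, 0.7, 0.0]
opening: 0.2
finger_force: 20.7
```

```bash
python3 - <<'E'
from h import *
s=ctrl.get_state();print(inchest(s['eef_pos']),RC.inv().apply(s['contact_force']),s['wrist_torque'],s['opening'])
E
```

```text
[-80.76099662 -12.36374709 153.57228047] [-5.39174993 -0.15065962  0.03453654] [ 0.02160147  1.06001022 -0.08404661] 0.20029992421864742
```

In the tool's units: 2.4 mm / 500 = 0.0048, 1.6 mm / 500 = 0.0032.

Call:
send_rows(rows="0 0 0 0 0.0016 0 -1; 0 0 0 0 0.0032 0 -1; 0 0 0 0 0.0048 0 -1")

```text
time: 6.82
eef_pos: [0.4932, -0.0472, 0.1536]
tcp_rot: [0.083, 0.997, 0.0, -0.0]
contact_force: [-5.5, 0.3, 0.1]
opening: 0.203
finger_force: 20.7
```

In the tool's units: 2.4 mm / 500 = 0.0048, 1.6 mm / 500 = 0.0032.

Call:
send_rows(rows="0 0 0 0 0.0016 0 -1; 0 0 0 0 0.0032 0 -1; 0 0 0 0 0.0048 0 -1")

```text
time: 7.2
eef_pos: [0.4936, -0.0449, 0.1535]
tcp_rot: [0.083, 0.997, 0.0, -0.0]
contact_force: [-5.7, 0.9, 0.6]
opening: 0.202
finger_force: 20.7
```

In the tool's units: 2.4 mm / 500 = 0.0048, 1.6 mm / 500 = 0.0032.

Call:
send_rows(rows="0 0 0 0 0.0016 0 -1; 0 0 0 0 0.0032 0 -1; 0 0 0 0 0.0048 0 -1")

```text
time: 7.58
eef_pos: [0.494, -0.0425, 0.1536]
tcp_rot: [0.083, 0.997, 0.0, -0.0]
contact_force: [-5.3, -0.4, 0.5]
opening: 0.208
finger_force: 20.7
```

In the tool's units: 1.6 mm / 500 = 0.0032, 0.8 mm / 500 = 0.0016.

Call:
send_rows(rows="0 0 0 0 0.0016 0 -1; 0 0 0 0 0.0032 0 -1")

```text
time: 7.82
eef_pos: [0.4943, -0.0409, 0.1535]
tcp_rot: [0.083, 0.997, 0.0, -0.0]
contact_force: [-5.5, 0.4, 0.4]
opening: 0.203
finger_force: 20.7
```

In the tool's units: 1.6 mm / 500 = 0.0032, 0.8 mm / 500 = 0.0016.

Call:
send_rows(rows="0 0 0 0 0.0016 0 -1; 0 0 0 0 0.0032 0 -1")

```text
time: 8.07
eef_pos: [0.4945, -0.0393, 0.1535]
tcp_rot: [0.083, 0.997, 0.0, -0.0]
contact_force: [-4.4, 0.9, 0.2]
opening: 0.202
finger_force: 20.7
```

In the tool's units: 1.6 mm / 500 = 0.0032, 0.8 mm / 500 = 0.0016.

Call:
send_rows(rows="0 0 0 0 0.0016 0 -1; 0 0 0 0 0.0032 0 -1")

```text
time: 8.32
eef_pos: [0.4948, -0.0378, 0.1536]
tcp_rot: [0.083, 0.997, 0.0, -0.0]
contact_force: [-5.3, -0.5, -0.6]
opening: 0.202
finger_force: 20.7
```

In the tool's units: 1.6 mm / 500 = 0.0032, 0.8 mm / 500 = 0.0016.

Call:
send_rows(rows="0 0 0 0 0.0016 0 -1; 0 0 0 0 0.0032 0 -1")

```text
time: 8.57
eef_pos: [0.4951, -0.0362, 0.1536]
tcp_rot: [0.083, 0.997, 0.0, -0.0]
contact_force: [-5.6, -0.1, -1.4]
opening: 0.197
finger_force: 20.7
```

Call:
send_rows(rows="0 0 0 0 0.0016 0 -1; 0 0 0 0 0.0032 0 -1")

```text
time: 8.82
eef_pos: [0.4953, -0.0346, 0.1535]
tcp_rot: [0.083, 0.997, 0.0, -0.0]
contact_force: [-5.4, -0.1, 0.0]
opening: 0.204
finger_force: 20.7
```

Call:
send_rows(rows="0 0 0 0 0.0016 0 -1; 0 0 0 0 0.0032 0 -1")

```text
time: 9.07
eef_pos: [0.4956, -0.033, 0.1535]
tcp_rot: [0.083, 0.997, 0.0, -0.0]
contact_force: [-6.0, 0.7, -0.2]
opening: 0.199
finger_force: 20.7
```

In the tool's units: 1.6 mm / 500 = 0.0032, 0.8 mm / 500 = 0.0016.

Call:
send_rows(rows="0 0 0 0 0.0016 0 -1; 0 0 0 0 0.0032 0 -1")

```text
time: 9.32
eef_pos: [0.4957, -0.0324, 0.1535]
tcp_rot: [0.083, 0.997, -0.001, -0.001]
contact_force: [-5.8, -3.7, -1.2]
opening: 0.196
finger_force: 20.8
```

Contact: the tool moved only 0.6 of 1.6 mm, with -3.7 N along y at about 54.5 mm of travel. I'll back off to the notch centre and then lower along the arc.

In the tool's units: 10 mm / 500 = 0.02, 6 mm / 500 = 0.012.

Call:
send_rows(rows="0 0 0 0 -0.003 0 -1; 0 0 0 0 -0.006 0 -1; 0 0 0 0 -0.006 0 -1; 0 0 0 0.007 -0.006 0.01 -1; 0 0 0 0.012 -0.006 0.02 -1; 0 0 0 0.012 -0.006 0.02 -1")

```text
time: 10.07
eef_pos: [0.4917, -0.0336, 0.1455]
tcp_rot: [0.083, 0.997, 0.0, 0.003]
contact_force: [-3.0, 0.8, 4.9]
opening: 0.204
finger_force: 21.3
```

```bash
python3 - <<'E'
from h import *
s=ctrl.get_state();print(inchest(s['eef_pos']),RC.inv().apply(s['contact_force']),s['opening'])
E
```

```text
[-84.40781725   3.27643942 145.48873587] [-3.06021141  0.33625537  4.89171159] 0.20357997368854722
```

In the tool's units: 3 mm / 500 = 0.006, 1.5 mm / 500 = 0.003.

Call:
send_rows(rows="0 0 0 0.001 0 0.002 -1; 0 0 0 0.002 0 0.004 -1; 0 0 0 0.003 0 0.006 -1; 0 0 0 0.003 0 0.006 -1")

```text
time: 10.58
eef_pos: [0.4907, -0.0336, 0.1428]
tcp_rot: [0.083, 0.997, -0.0, 0.004]
contact_force: [-2.9, 1.3, 4.6]
opening: 0.2
finger_force: 21.4
```

In the tool's units: 4 mm / 500 = 0.008, 3 mm / 500 = 0.006.

Call:
send_rows(rows="0 0 0 0.001 0 0.002 -1; 0 0 0 0.002 0 0.004 -1; 0 0 0 0.003 0 0.006 -1; 0 0 0 0.0036 0 0.008 -1")

```text
time: 11.08
eef_pos: [0.4893, -0.0334, 0.1389]
tcp_rot: [0.083, 0.997, -0.0, 0.004]
contact_force: [-2.1, 1.4, 6.8]
opening: 0.203
finger_force: 21.5
```

In the tool's units: 2 mm / 500 = 0.004, 1 mm / 500 = 0.002.

Call:
send_rows(rows="0 0 0 0.0006 0 0.002 -1; 0 0 0 0.0012 0 0.004 -1; 0 0 0 0.0012 0 0.004 -1")

```text
time: 11.45
eef_pos: [0.4886, -0.0333, 0.1367]
tcp_rot: [0.083, 0.997, -0.0, 0.004]
contact_force: [-0.3, 0.7, 4.0]
opening: 0.201
finger_force: 21.5
```

In the tool's units: 4 mm / 500 = 0.008, 3 mm / 500 = 0.006.

Call:
send_rows(rows="0 0 0 0.0008 0 0.002 -1; 0 0 0 0.0016 0 0.004 -1; 0 0 0 0.0022 0 0.006 -1; 0 0 0 0.0028 0 0.008 -1; 0 0 0 0.0028 0 0.008 -1")

```text
time: 12.08
eef_pos: [0.4865, -0.0333, 0.1313]
tcp_rot: [0.083, 0.997, -0.0, 0.003]
contact_force: [5.7, -0.0, 2.6]
opening: 0.196
finger_force: 21.2
```

In the tool's units: 10 mm / 500 = 0.02, 8 mm / 500 = 0.016.

Call:
send_rows(rows="0 0 0 0.0006 0 0.004 -1; 0 0 0 0.0012 0 0.008 -1; 0 0 0 0.002 0 0.012 -1; 0 0 0 0.0026 0 0.016 -1; 0 0 0 0.0032 0 0.02 -1; 0 0 0 0.0032 0 0.02 -1")

```text
time: 12.82
eef_pos: [0.4827, -0.0325, 0.1199]
tcp_rot: [0.083, 0.997, -0.0, -0.0]
contact_force: [5.5, -1.6, 1.1]
opening: 0.197
finger_force: 20.3
```

In the tool's units: 8 mm / 500 = 0.016, 6 mm / 500 = 0.012.

Call:
send_rows(rows="0 0 0 0.0006 0 0.004 -1; 0 0 0 0.001 0 0.008 -1; 0 0 0 0.0012 0 0.012 -1; 0 0 0 0.0014 0 0.016 -1; 0 0 0 0.0014 0 0.016 -1")

```text
time: 13.45
eef_pos: [0.4815, -0.0323, 0.1118]
tcp_rot: [0.083, 0.997, 0.0, -0.001]
contact_force: [2.3, -1.8, 2.2]
opening: 0.196
finger_force: 20.1
```

```bash
python3 - <<'E'
from h import *
s=ctrl.get_state();print(inchest(s['eef_pos']),RC.inv().apply(s['contact_force']),s['opening'])
E
```

```text
[-94.68270903   2.90463062 111.77093842] [ 2.5276816  -1.45780262  2.23379811] 0.1964366708693688
```

In the tool's units: 1 mm / 500 = 0.002, 0.5 mm / 500 = 0.001.

Call:
send_rows(rows="0 0 0 0 0 0.001 -1; 0 0 0 0 0 0.002 -1; 0 0 0 0 0 0.002 -1")

```text
time: 13.82
eef_pos: [0.4816, -0.0322, 0.1116]
tcp_rot: [0.083, 0.997, 0.0, -0.001]
contact_force: [-1.5, -0.9, 7.1]
opening: 0.2
finger_force: 20.5
```

It has seated: firm resistance at the start height, with the force rising to 7 N. Now I'll release and retreat.

Call:
send_rows(rows="0 0 0 0 0 0 0.1; 0 0 0 0 0 0 0.1; 0 0 0 0 0 0 0.1; 0 0 0 0.004 0 -0.03 0.1; 0 0 0 0.008 0 -0.08 0.1; 0 0 0 0.008 0 -0.16 0.1; 0 0 0 0.008 0 -0.24 0.1; 0 0 0 0.008 0 -0.24 0.1")

```text
time: 14.82
eef_pos: [0.4804, -0.0322, 0.2366]
tcp_rot: [0.083, 0.997, -0.001, 0.005]
contact_force: [0.3, 0.1, 0.1]
opening: 0.553
finger_force: 0.0
```

```bash
python3 - <<'E'
from h import *
s=ctrl.get_state();print(s['contact_force'],s['opening'],s['time'])
t=cam('wrist','w3.png')
print(proj(t,[chest([-90,3,107]),chest([-90,3,113]),chest([-20,3,107])]).round(1))
E
```

```text
[0.29520544 0.09630456 0.06279412] 0.5528817490259239 14.825
[[280.3 213.8]
 [280.3 216.2]
 [280.6 291.5]]
```

View pics/w3.png

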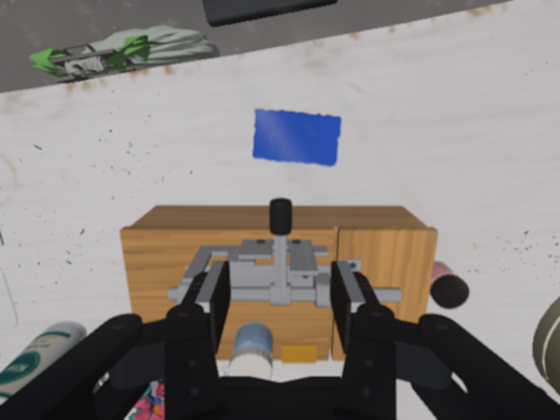

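The wrist view shows the knob at (281,215), as predicted for the seated position, and the rod through the staple at (350,294). I'll confirm the height in the side view.

```bash
python3 - <<'E'
from h import *
t=cam('side','s4.png')
print((proj(t,[chest([-90,3,107]),chest([-90,3,115])])-[180,160])*3.6)
p=cv2.imread('pics/s4.png')[160:320,180:400];cv2.imwrite('pics/s4c.png',cv2.resize(p,None,fx=3.6,fy=3.6,interpolation=cv2.INTER_CUBIC))
E
```

```text
[[312.93354118 262.31210449]
 [312.34654982 251.53452884]]
```

View pics/s4c.png

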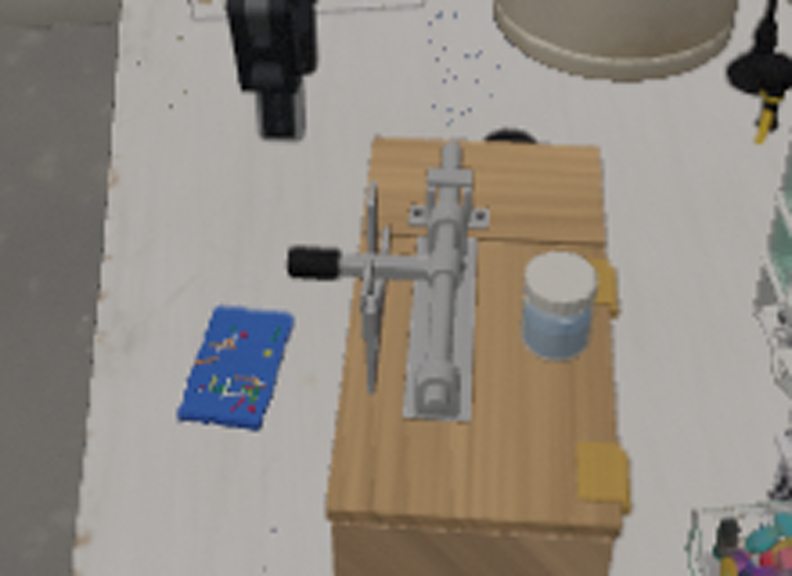

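The knob is at crop (313,263), matching the seated prediction of (313,262). The lever is level, the rod is through the staple, and the jar and tile haven't moved.

```bash
python3 -c "
from plant import ctrl
print(ctrl.sign_off())"
```

```text
the job is handed in; nothing more can be done
None
```

The bolt is shot through the staple, the lever is seated in the far notch (found by feel at about 52.5 mm) and released, and the job is handed in at about 15 s; sign-off returned no verdict.

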